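Lock the brownie case shut with the sprung hook clamp

TASK

Take the sprung hook clamp from its white rest and lock the cover of the brownie case down with it: put its T-hook through the slot of the plate on the case's front, press the plunger so the hook goes below the two catch posts, turn it a quarter turn and let the spring draw the hook up under both posts. Leave the clamp standing upright there on its own, holding the cover fully shut, and leave the other things on the counter where they are, give or take a small nudge.

Things in the scene. Friction and masses are not known exactly. Their poses are not given: they have to be found in the camera images.
- handle (a point): Centre of the clamp's grey handle block, 44 mm long (its x), 20 mm wide (y; grip across this), 40 mm tall (z up). The clamp is a loose upright steel grabber, about 0.24 kg, 152 mm tall: handle, rod and T-hook are one rigid plunger sliding through a tube with a round foot. It starts upright on the rest, hook hanging in the rest's channel: lift it straight up 30 mm or more to clear.
- hook (a point): Centre of the upper face of the T-bar at the rod's lower end, 126 mm straight below the handle's centre; 8 mm below the foot's underside with the plunger up. The T-bar is 52 mm long (its x, parallel to the handle's length), 10 mm wide (y) and reaches 6 mm below this point; each end has an upturned barb 5 mm long, 5 mm high. Alike under a half turn.
- foot (a point): Centre of the underside of the clamp's round foot (60 mm across, 6 mm thick), z up along the rod; the handle's centre is 118 mm above it with the plunger up. The foot carries the steel tube, 26 mm across, its top 72 mm above this point. Foot and tube turn together with the handle.
- plunger (a joint): How far the handle is pushed down towards the foot, 0 to 0.020 m; this extends the hook farther below the foot. A spring pushes it back up: 3 N at 0, 8 N at 0.010, 13 N at 0.020. With the foot on the plate and the cover shut, the barbs clear the posts' undersides from 0.015 on; with the hook drawn up under both posts it reads about 0.010.
- case: Shallow fixed steel case of brownies, 300 x 300 mm, with a framed clear cover, top 78 mm high when shut; origin under its centre on the counter, x away from its front, z up. In front (-x) the cover carries a level steel plate, 88 mm (x) by 92 mm (y), 4 mm thick, upper face 78 mm high with the cover shut, about 85 mm before. In it is the slot for the hook (see anchor).
- anchor (a point): At (-0.195, 0, 0.064) in the case frame, midway between two fixed round catch posts under the plate: 8 mm thick, 122 mm long along the case's y, axes 14 mm either side in x, undersides 60 mm high, free below. The plate's slot above is 58 mm along y, 15 mm along x, centred on this x, but its y differs each time by up to 8 mm either way and is not reported: look, or feel for it with the hook.
- cover (a joint): Height of the case's cover (with the slotted plate) above shut, in m: 0 is fully shut. It is guided straight up and down; its springy gasket holds it about 0.007 up, and about 2.5 N down on the plate shuts it.
- rest: White plastic rest for the clamp, fixed, 120 x 116 x 32 mm, with a 20 mm wide channel along its x; origin under its centre. It stands left or right of the case; the scale stands on the other side.
- scale: Small white kitchen scale, fixed, 140 x 130 x 32 mm, origin under its centre; carries the bowl.
- bowl: Steel bowl on the scale, 104 mm across, 45 mm high; a bystander, origin under its centre.
- jar: Amber jar 72 mm across, 100 mm high; a bystander, origin under its centre.
- bottle: Amber bottle 60 mm across, 170 mm high; a bystander, origin under its centre.
- spatula: Spatula 260 mm long lying along its x; a bystander.
- cutter: Round steel pastry cutter, an open ring 72 mm across, 50 mm high; a bystander, origin under its centre.
- cup: Aluminium cup 70 mm across, 75 mm high; a bystander, origin under its centre.

How it is judged:
On the way:
1. the hook is pressed down through the slot to below the catch posts (x of hook in the frame of case between -0.205 and -0.185 m and y of hook in the frame of case between -0.02 and 0.02 m and z of hook in the frame of case below 0.0555 m and value of joint plunger above 0.013 m), for 0.1 s.
At the end, for the whole second after the job is handed in: The T-bar lies under both posts, along the case's x within 0.4 rad, centred within 8 mm (x) and 18 mm (y) of the anchor, its upper face 56 to 63.5 mm high; the plunger is still at 6 to 14.5 mm, the clamp upright within 0.1 rad, the cover within 2.5 mm of shut (x of hook in the frame of case between -0.203 and -0.187 m and y of hook in the frame of case between -0.018 and 0.018 m and z of hook in the frame of case between 0.056 and 0.0635 m and angle between the x axis of hook and the x axis of case, either way round below 0.4 rad and value of joint plunger between 0.006 and 0.0145 m and value of joint cover below 0.0025 m and angle between foot's own z axis and vertical below 0.1 rad and velocity of joint plunger below 0.01 m/s); the robot touches nothing.
It fails at once if a bystander (bowl, jar, bottle, spatula, cutter or cup) is moved more than 40 mm (distance of any of bowl, jar, bottle, spatula, cutter, cup from where it was at the start of the episode above 0.04 m).
It also fails if it takes over 54 s, if anything falls off the work surface, if the arm or the gripper's body presses on something with over 40 N, if the wrist force passes 120 N, or if a joint passes its speed limit or range.

ROBOT

A 6-joint arm with a two-finger parallel gripper is mounted at the origin on the work surface. World frame = base frame: x ahead of the robot, y to its left, z up, the work surface at z = 0. Lengths are in m, angles in rad, forces in N, time in s.
With the tool pointing down it reaches from about 0.25 to 0.725 m from the base axis. Payload 4 kg.
Tool frame: the origin (TCP) lies on the centre line of the jaws, within the pads' length; the fingertips stand 25 mm ahead of it and the grasp point (between the pads) lies 6 mm ahead of it; z points along the fingers, x is the direction in which the jaws open and shut, and the axes are right-handed (so a half turn about z gives the same grasp; the last joint's range is limited). The gripper opens to 85 mm and grips with 20 to 120 N. Pads are 22 mm wide; open, the fingers measure 114 mm over their backs; the gripper's body (76 mm by 85 mm) begins 54 mm behind the grasp point. The pads swing forward as they close: fully open they stand 13 mm farther back than shut.
Start: joints at [1.255, 0.241, 0.005, 1.335, 0, 1.571], TCP at [0.155, 0.475, 0.224] pointing down, gripper open.
Joint ranges: [-2.72, 2.72], [-1.05, 1.87], [-1.09, 1.28], [-1.99, 2.15], [-1.42, 1.44], [-3.14, 3.14]. Speed limits (rad/s): [2.79, 2.79, 3.14, 3.14, 3.14, 3.14].

INTERFACE

Orientations are given as a unit quaternion [x, y, z, w].
In Python, from workcell import bot, imaging, order gives the robot as it stands.
- The arm moves only by the tool carry_out, never from a script. Its argument "moves" is a list of rows, each a list of 5 numbers: the shift along the tool's x, y, z scaled (see below), then the turn about the tool's z scaled (see below), then the opening, from -1 (shut) to 1 (fully open). In form: [[tx, ty, tz, roll, hand], ...]. A call has 1 to 20 rows; each row is the pose to reach, as a shift and turn from the pose commanded when the call began, along the tool's axes at that moment; what a row does not reach only later rows make up. The controller multiplies each number of a shift by 0.1 m and each number of a turn by 90 degrees. A row lasts 1/10 s, in which the tool goes at most 50 mm and 8.59 degrees, less where a joint would pass 70% of its speed; a pose out of reach is approached as far as the arm can. A call with a number of a shift or a turn outside -1 to 1 is refused whole. A call with a gripper value outside its range is refused whole. The fingers move at their own pace and stop on an object; the grip force is fixed at half the most. Time passes only in rows, so rows that repeat a pose let the fingers close. It gives the time, the measured TCP pose, the force and the opening at its end, in the units of the state.
- bot.get_obs(): the state, without advancing time (a new reading comes with each control period).
- imaging.camera(name): name is "side" or "top"; returns the picture (420x560x3 uint8, red, green, blue); there is no depth.
- imaging.camera_model(name): a dict with "fovy" (degrees; the focal length in pixels is half the picture's height over the tangent of half this angle, whatever the lens; pixels are square), "cx", "cy" (the principal point, pixels), "eye" and "rotation" of the camera in the world. Camera axes: x right, y up, looking along -z (the intrinsics and any distortion apply to the point x, -y, -z); pixel columns grow to the right and rows downward; lengths in m; the calibration is good to about 2 mm. A picture is of the moment at which its call begins. camera_model takes no time and is no camera call.
- order.job_done(): hands the job in, once; it reports no verdict.
The state is a dict: "clock": time; "joint_pos": joint angles; "joint_vel": joint speeds; "tau": joint torques, N m; "eef_pos": TCP position; "tool_rot": TCP orientation; "ft_force": force on the tool from outside, world axes, zero at the start; "ft_torque": the same for the moment, N m; "grip_width": finger opening in m.
Only numpy, scipy, OpenCV 4.12 (cv2) and the standard library are available. Lean on these libraries where they do the work, as an engineer would, in place of code of your own. Each camera call takes 0.05 s, during which the arm holds its last target.

## Working session

There is one attempt and no reset: what is moved stays moved. The work goes in short steps, Python scripts to look and compute and a tool call to move; the robot and the scene stay as the last step left them, time stands still between calls to the robot, and variables do not carry over. Pictures are saved under pics/ and viewed, and the job is handed in when it is done.

Besides the shell and the picture viewer there is one more tool, called by a JSON object that holds its "name" and its "arguments", one argument or row to a line. carry_out: Moves the arm, as the interface text tells. Its arguments: {"type":"object","properties":{"moves":{"type":"array","items":{"type":"array","items":{"type":"number","minimum":-1,"maximum":1}}}},"required":["moves"]}

```bash
ls; mkdir -p pics; python3 - <<'E'
from workcell import bot, imaging, order
import cv2,numpy as np
o=bot.get_obs()
for k,v in o.items(): print(k,np.round(v,4))
for n in("top","side"):
    print(n,imaging.camera_model(n))
    cv2.imwrite(f"pics/{n}0.png",cv2.cvtColor(imaging.camera(n),cv2.COLOR_RGB2BGR))
E
```

```text
pics
clock 0.0
joint_pos [1.255  0.2414 0.0037 1.3352 0.     1.5708]
joint_vel [ 0.0003  0.0011  0.0001  0.0002 -0.001   0.0002]
tau [ 9.00000e-04 -3.72312e+01  2.52412e+01  1.70000e-02 -1.00000e-04
 -0.00000e+00]
eef_pos [0.1551 0.4746 0.2226]
tool_rot [ 8.095e-01  5.871e-01 -9.000e-04  6.000e-04]
ft_force [ 0.3077 -0.4214  0.6275]
ft_torque [ 0.0316  0.0228 -0.0063]
grip_width 0.0856
top {'fovy': 50.22758670083116, 'cx': 278.95531861083856, 'cy': 207.4659636598664, 'eye': array([ 0.38313826, -0.08294149,  1.21005994]), 'rotation': array([-0.06200237,  0.05019018,  0.70530904, -0.70439748])}
side {'fovy': 49.28607350397528, 'cx': 278.0365775549921, 'cy': 212.77676200071642, 'eye': array([ 0.44395246, -0.76625212,  0.96749795]), 'rotation': array([ 0.34484023, -0.02441186, -0.0659984 ,  0.93602002])}
```

View pics/top0.png

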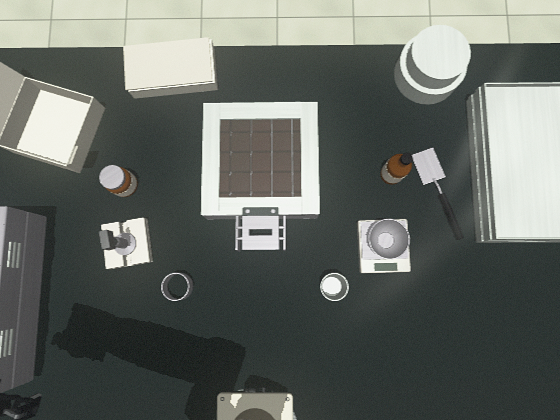

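View pics/side0.png

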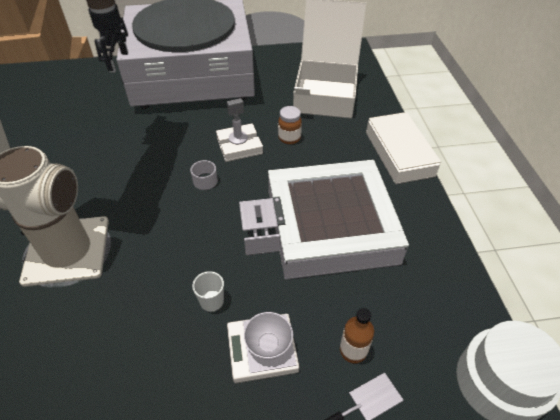

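```bash
cat > h.py <<'E'
import numpy as np,cv2
from scipy.spatial.transform import Rotation as R
from workcell import bot, imaging, order
def cam(n):
    m=imaging.camera_model(n); return 210/np.tan(np.radians(m['fovy']/2)),m['cx'],m['cy'],np.array(m['eye']),R.from_quat(m['rotation']).as_matrix()
def ray(n,u,v):
    f,cx,cy,e,M=cam(n); d=M@np.array([(u-cx)/f,-(v-cy)/f,-1]); return e,d
def plane(n,u,v,z):
    e,d=ray(n,u,v); return e+d*(z-e[2])/d[2]
def proj(n,p):
    f,cx,cy,e,M=cam(n); q=M.T@(np.array(p)-e); return np.array([cx+f*q[0]/-q[2],cy-f*q[1]/-q[2]])
def tri(u1,u2):
    (e1,d1),(e2,d2)=ray('top',*u1),ray('side',*u2)
    s=np.linalg.lstsq(np.c_[d1,-d2],e2-e1,rcond=None)[0]
    a,b=e1+s[0]*d1,e2+s[1]*d2
    return (a+b)/2,np.linalg.norm(a-b)
def crop(src,dst,x0,y0,w,h,k):
    im=cv2.imread(src)[y0:y0+h,x0:x0+w]; cv2.imwrite(dst,cv2.resize(im,None,fx=k,fy=k,interpolation=cv2.INTER_CUBIC))
E
python3 - <<'E'
from h import *
crop('pics/top0.png','pics/ta.png',85,205,80,75,8)
crop('pics/top0.png','pics/tb.png',220,195,80,65,9)
crop('pics/side0.png','pics/sa.png',205,90,70,75,8)
crop('pics/side0.png','pics/sb.png',230,185,70,70,8)
E
```

```text
(no output)
```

View pics/ta.png

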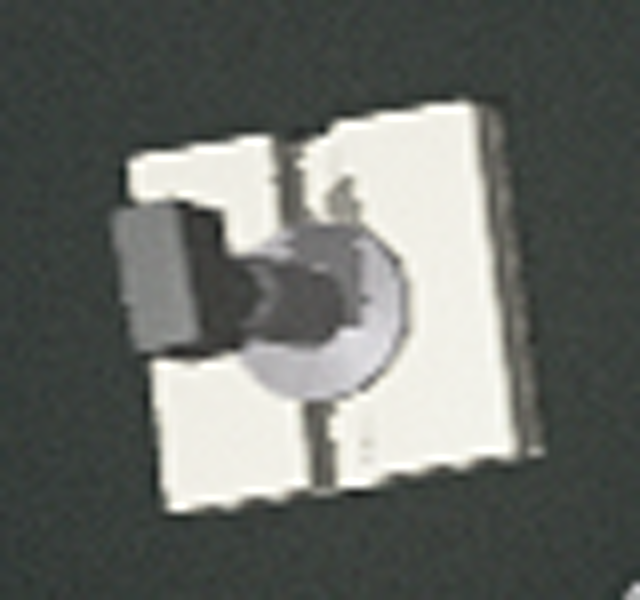

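View pics/tb.png

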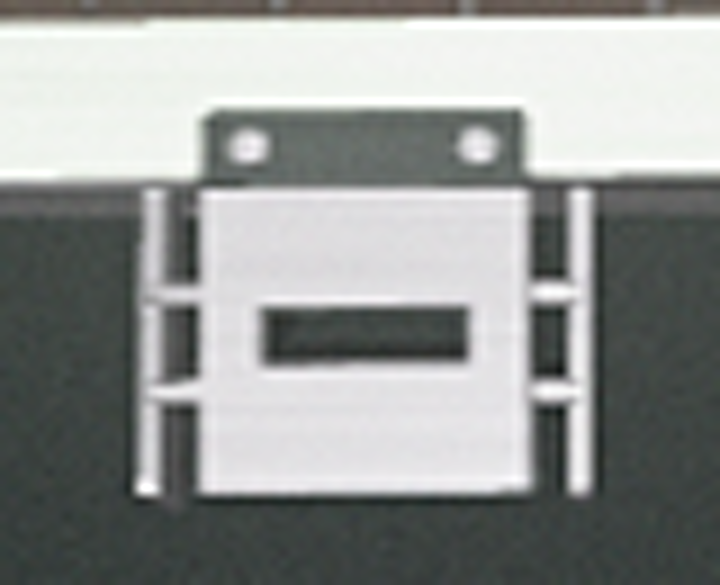

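View pics/sa.png

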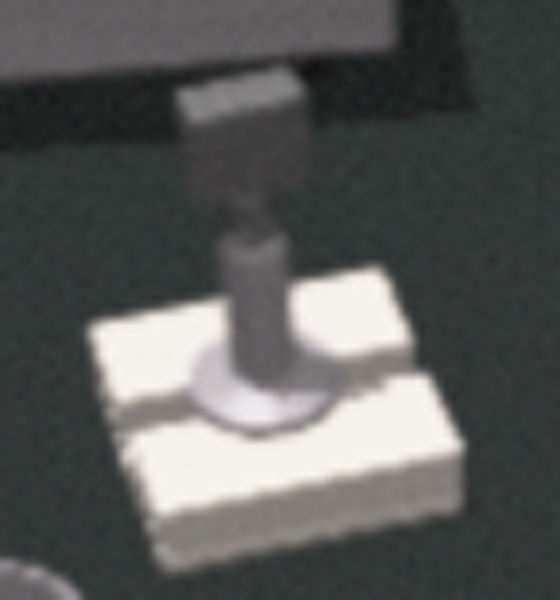

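View pics/sb.png

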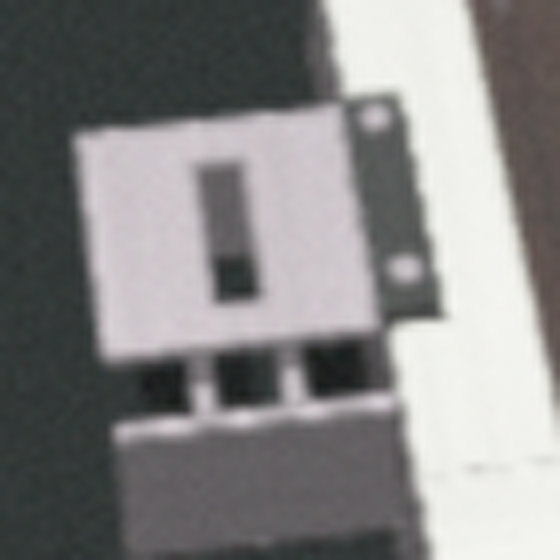

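```bash
python3 - <<'E'
from h import *
def P(x0,y0,k,pts): return [(x0+(a+.5)/k-.5,y0+(b+.5)/k-.5) for a,b in pts]
def sh(n,px,z):
    p=np.array([plane(n,*q,z) for q in px]);print(n,np.round(p[:,:2],4).tolist(),'c',np.round(p.mean(0),4));return p
np.set_printoptions(suppress=True)
print('handle top');h=sh('top',P(85,205,8,[(112,208),(178,202),(202,348),(136,355)]),.170)
d=h[2]-h[1]+h[3]-h[0];print(np.degrees(np.arctan2(d[1],d[0])))
h=sh('side',P(205,90,8,[(178,92),(292,66),(306,92),(188,124)]),.170);d=h[1]-h[0]+h[2]-h[3];print(np.degrees(np.arctan2(d[1],d[0])))
print('rest top');h=sh('top',P(85,205,8,[(128,157),(478,100),(520,455),(170,512)]),.032);d=h[2]-h[1]+h[3]-h[0];print(np.degrees(np.arctan2(d[1],d[0])))
print('foot');sh('top',P(85,205,8,[(322,312)]),.038)
for z in(.085,):
  print('slot');sh('top',P(220,195,9,[(262,308),(468,306),(469,362),(263,364)]),z)
  print('slot side');sh('side',P(230,185,8,[(195,165),(243,160),(262,298),(214,303)]),z)
  print('plate');h=sh('top',P(220,195,9,[(201,186),(529,186),(531,493),(201,493)]),z);d=h[1]-h[2]+h[0]-h[3];print(np.degrees(np.arctan2(d[1],d[0])))
  h=sh('side',P(230,185,8,[(75,135),(340,104),(382,332),(104,360)]),z);d=h[1]-h[0]+h[2]-h[3];print(np.degrees(np.arctan2(d[1],d[0])))
# case outer top via mask
im=imaging.camera('top')
m=((im.min(2)>190)*255).astype(np.uint8)
m[:, :190]=0;m[:,330:]=0
m[:95]=0;m[214:]=0
c,_=cv2.findContours(m,cv2.RETR_EXTERNAL,cv2.CHAIN_APPROX_NONE);c=max(c,key=cv2.contourArea)
r=cv2.minAreaRect(c);print(r);b=cv2.boxPoints(r);print(b)
h=sh('top',b,.085)
for i in range(4):
  d=h[(i+1)%4]-h[i];print(np.linalg.norm(d),np.degrees(np.arctan2(d[1],d[0])))
E
```

```text
handle top
top [[0.496, 0.3581], [0.4977, 0.3387], [0.4549, 0.3291], [0.4529, 0.3483]] c [0.4754 0.3436 0.17  ]
-167.22192564809504
side [[0.4525, 0.3478], [0.4947, 0.3577], [0.4983, 0.3413], [0.4548, 0.3283]] c [0.4751 0.3438 0.17  ]
14.97455830595237
rest top
top [[0.528, 0.4124], [0.5469, 0.2961], [0.4293, 0.2766], [0.4108, 0.3911]] c [0.4787 0.344  0.032 ]
-170.149099380725
foot
top [[0.4758, 0.3423]] c [0.4758 0.3423 0.038 ]
slot
top [[0.509, 0.0125], [0.5095, -0.0454], [0.4937, -0.0457], [0.4933, 0.012]] c [ 0.5014 -0.0167  0.085 ]
slot side
side [[0.492, 0.0127], [0.5075, 0.0127], [0.5068, -0.0451], [0.4918, -0.045]] c [ 0.4995 -0.0162  0.085 ]
plate
top [[0.5437, 0.0301], [0.5435, -0.0625], [0.4571, -0.0631], [0.4572, 0.0289]] c [ 0.5004 -0.0166  0.085 ]
0.5689768285521519
side [[0.455, 0.031], [0.5416, 0.0324], [0.5419, -0.0638], [0.4558, -0.0628]] c [ 0.4986 -0.0158  0.085 ]
0.12265271409374028
((260.0, 157.5), (111.0, 118.0), 90.0)
[[201. 102.]
 [319. 102.]
 [319. 213.]
 [201. 213.]]
top [[0.8471, 0.1426], [0.845, -0.1698], [0.5489, -0.1656], [0.5496, 0.1344]] c [ 0.6977 -0.0146  0.085 ]
0.312418682396506 -90.39231132962976
0.2961033621745569 179.19342488276598
0.30002008020132004 89.86067293323681
0.297597266549142 1.5835396470055094
```

```bash
cat >> h.py <<'E'
def go(x,y,z,yawdeg):
    o=bot.get_obs();p=o['eef_pos'];M=R.from_quat(o['tool_rot']).as_matrix()
    psi=np.degrees(np.arctan2(M[1,0],M[0,0]))
    d=M.T@(np.array([x,y,z])-p)/.1
    dy=(yawdeg-psi+180)%360-180
    print('t',round(float(o['clock']),2),'pos',np.round(p,4),'psi',round(psi,2),'tilt',np.round(M[:2,2],4),'q',np.round(o['joint_pos'],2),'F',np.round(o['ft_force'],1),'w',round(float(o['grip_width']),4))
    print('shift units',np.round(d,3),'roll',round(-dy/90,3))
E
python3 -c "
from h import *
go(.4753,.3437,.224,102.5)"
```

```text
t 0.15 pos [0.1552 0.4748 0.2228] psi 71.9 tilt [-0.0005 -0.0015] q [ 1.25  0.24  0.    1.34 -0.    1.57] F [ 0.2 -0.1  0.3] w 0.0856
shift units [-0.252  3.45  -0.011] roll -0.34
```

{"name": "carry_out", "arguments": {
  "moves": [
    [-0.02, 0.35, -0.1, -0.09, 1],
    [-0.05, 0.7, -0.1, -0.18, 1],
    [-0.07, 1, -0.1, -0.27, 1],
    [-0.07, 1, -0.1, -0.34, 1],
    [-0.07, 1, -0.1, -0.34, 1]
  ]
}}

```text
clock: 0.65
eef_pos: [0.2489, 0.4369, 0.2331]
tool_rot: [0.627, 0.779, -0.0, 0.0]
ft_force: [0.1, 0.7, -0.0]
grip_width: 0.0858
```

```bash
python3 -c "
from h import *
go(.4753,.3437,.230,102.5)"
```

```text
t 0.65 pos [0.2489 0.4369 0.2331] psi 102.38 tilt [-0.0006 -0.0008] q [1.05 0.24 0.03 1.36 0.   0.84] F [ 0.1  0.7 -0. ] w 0.0858
shift units [-1.396  2.012  0.03 ] roll -0.001
```

{"name": "carry_out", "arguments": {
  "moves": [
    [-0.25, 0.35, 0, 0, 1],
    [-0.5, 0.7, 0, 0, 1],
    [-0.7, 1, 0, 0, 1],
    [-0.7, 1, 0, 0, 1]
  ]
}}

```text
clock: 1.05
eef_pos: [0.3638, 0.3896, 0.233]
tool_rot: [0.629, 0.778, -0.0, 0.001]
ft_force: [-0.8, -0.1, -0.4]
grip_width: 0.0849
```

{"name": "carry_out", "arguments": {
  "moves": [
    [-0.25, 0.35, 0, 0, 1],
    [-0.5, 0.7, 0, 0, 1],
    [-0.7, 1, 0, 0, 1],
    [-0.7, 1, 0, 0, 1],
    [-0.7, 1, 0, 0, 1]
  ]
}}

```text
clock: 1.55
eef_pos: [0.4731, 0.3444, 0.2328]
tool_rot: [0.627, 0.779, -0.001, -0.001]
ft_force: [0.3, -0.3, 0.5]
grip_width: 0.0856
```

```bash
python3 - <<'E'
from h import *
go(.4753,.3437,.156,102.5)
for n in("top","side"):
    cv2.imwrite(f"pics/{n}1.png",cv2.cvtColor(imaging.camera(n),cv2.COLOR_RGB2BGR))
crop('pics/side1.png','pics/sa1.png',195,60,90,105,6)
crop('pics/top1.png','pics/ta1.png',75,195,100,95,6)
E
```

```text
t 1.55 pos [0.4731 0.3444 0.2328] psi 102.41 tilt [-0.0018 -0.0004] q [0.63 0.41 0.27 1.43 0.   0.41] F [ 0.3 -0.3  0.5] w 0.0856
shift units [-0.012  0.022  0.768] roll -0.001
```

View pics/sa1.png

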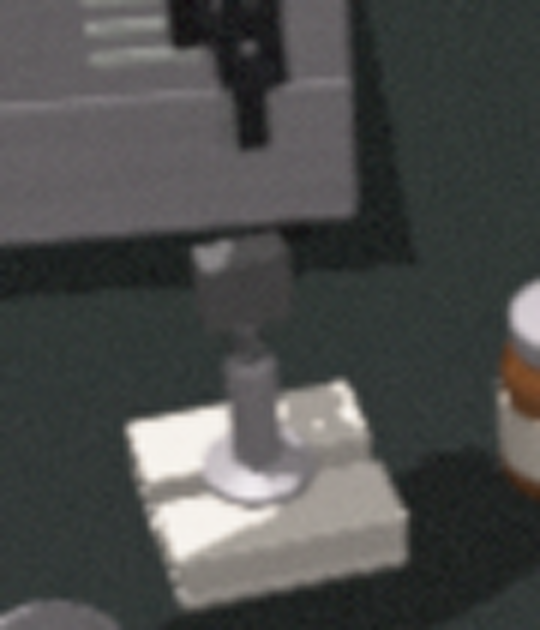

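The side crop shows the jaws straight above the grey handle (crop 245,260), well centred; going down and gripping.

{"name": "carry_out", "arguments": {
  "moves": [
    [-0.01, 0.02, 0.3, 0, 1],
    [-0.01, 0.02, 0.55, 0, 1],
    [-0.01, 0.02, 0.76, 0, 1],
    [-0.01, 0.02, 0.76, 0, 1],
    [-0.01, 0.02, 0.76, 0, -1],
    [-0.01, 0.02, 0.76, 0, -1],
    [-0.01, 0.02, 0.76, 0, -1],
    [-0.01, 0.02, 0.76, 0, -1],
    [-0.01, 0.02, 0.76, 0, -1],
    [-0.01, 0.02, 0.76, 0, -1],
    [-0.01, 0.02, 0.76, 0, -1],
    [-0.01, 0.02, 0.76, 0, -1]
  ]
}}

```text
clock: 2.85
eef_pos: [0.4762, 0.3439, 0.1579]
tool_rot: [0.626, 0.78, 0.001, 0.0]
ft_force: [-0.1, 1.1, 1.7]
grip_width: 0.0176
```

```bash
python3 - <<'E'
from h import *
go(.4753,.3437,.256,102.5)
E
```

```text
t 2.85 pos [0.4762 0.3439 0.1579] psi 102.5 tilt [0.0008 0.0008] q [0.63 0.45 0.13 1.25 0.   0.41] F [-0.1  1.1  1.7] w 0.0176
shift units [ 0.    -0.008 -0.981] roll 0.0
```

{"name": "carry_out", "arguments": {
  "moves": [
    [0, 0, -0.15, 0, -1],
    [0, 0, -0.3, 0, -1],
    [0, 0, -0.5, 0, -1],
    [0, 0, -0.7, 0, -1],
    [0, 0, -0.9, 0, -1],
    [0, 0, -1, 0, -1],
    [0, 0, -1, 0, -1],
    [0, 0, -1, 0, -1]
  ]
}}

```text
clock: 3.65
eef_pos: [0.4755, 0.3433, 0.2562]
tool_rot: [0.626, 0.78, -0.001, -0.0]
ft_force: [0.2, 0.1, -2.4]
grip_width: 0.0171
```

```bash
python3 - <<'E'
from h import *
go(.4753,.3437,.256,102.5)
for n in("top","side"):
    cv2.imwrite(f"pics/{n}2.png",cv2.cvtColor(imaging.camera(n),cv2.COLOR_RGB2BGR))
crop('pics/side2.png','pics/sa2.png',195,40,90,115,5)
E
```

```text
t 3.65 pos [0.4755 0.3433 0.2562] psi 102.5 tilt [-0.0016 -0.0013] q [ 0.63  0.41  0.33  1.49 -0.    0.41] F [ 0.2  0.1 -2.4] w 0.0171
shift units [ 0.004 -0.001  0.002] roll 0.0
```

View pics/sa2.png

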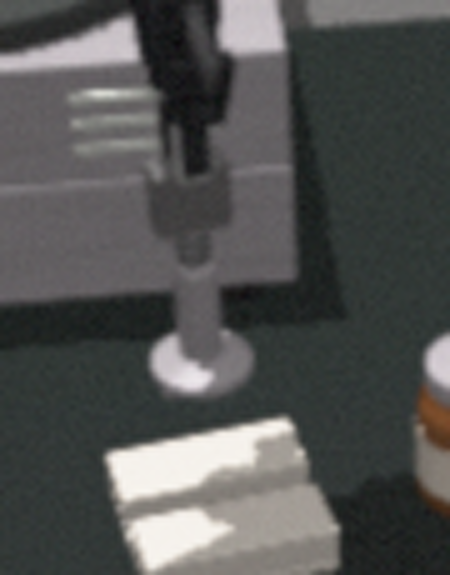

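{"name": "carry_out", "arguments": {
  "moves": [
    [-0.15, -0.02, 0, 0, -1],
    [-0.4, -0.06, 0, 0, -1],
    [-0.7, -0.1, 0, 0, -1],
    [-0.89, -0.13, 0, 0, -1]
  ]
}}

```text
clock: 4.15
eef_pos: [0.4821, 0.2511, 0.2568]
tool_rot: [0.626, 0.78, -0.001, 0.0]
ft_force: [0.2, 0.4, -2.2]
grip_width: 0.0176
```

{"name": "carry_out", "arguments": {
  "moves": [
    [-0.3, -0.04, 0, 0, -1],
    [-0.6, -0.09, 0, 0, -1],
    [-0.89, -0.13, 0, 0, -1]
  ]
}}

```text
clock: 4.45
eef_pos: [0.4884, 0.1619, 0.2569]
tool_rot: [0.626, 0.78, -0.001, -0.0]
ft_force: [0.2, 0.6, -3.2]
grip_width: 0.017
```

{"name": "carry_out", "arguments": {
  "moves": [
    [-0.3, -0.04, 0, 0, -1],
    [-0.6, -0.09, 0, 0, -1],
    [-0.89, -0.13, 0, 0, -1]
  ]
}}

```text
clock: 4.75
eef_pos: [0.4947, 0.0723, 0.2569]
tool_rot: [0.626, 0.78, -0.001, -0.0]
ft_force: [0.6, 0.3, -1.7]
grip_width: 0.0174
```

{"name": "carry_out", "arguments": {
  "moves": [
    [-0.3, -0.04, 0, -0.08, -1],
    [-0.55, -0.08, 0, -0.16, -1],
    [-0.75, -0.11, 0, -0.25, -1],
    [-0.85, -0.13, 0, -0.34, -1],
    [-0.89, -0.13, 0, -0.43, -1],
    [-0.89, -0.13, 0, -0.52, -1],
    [-0.89, -0.13, 0, -0.6, -1],
    [-0.89, -0.13, 0, -0.7, -1],
    [-0.89, -0.13, 0, -0.78, -1],
    [-0.89, -0.13, 0, -0.86, -1],
    [-0.89, -0.13, 0, -0.86, -1],
    [-0.89, -0.13, 0, -0.86, -1]
  ]
}}

```text
clock: 5.95
eef_pos: [0.5016, -0.0157, 0.2571]
tool_rot: [0.002, 1.0, -0.0, -0.0]
ft_force: [0.7, 0.8, -2.3]
grip_width: 0.0175
```

```bash
python3 - <<'E'
from h import *
go(.5005,-.0165,.256,180)
for n in("top","side"):
    cv2.imwrite(f"pics/{n}3.png",cv2.cvtColor(imaging.camera(n),cv2.COLOR_RGB2BGR))
crop('pics/side3.png','pics/sa3.png',200,110,110,150,4)
crop('pics/top3.png','pics/ta3.png',210,180,100,100,6)
E
```

```text
t 5.95 pos [ 0.5016 -0.0157  0.2571] psi 179.72 tilt [-0.0009 -0.0002] q [-0.03  0.23  0.08  1.42 -0.   -1.6 ] F [ 0.7  0.8 -2.3] w 0.0175
shift units [ 0.011 -0.008  0.011] roll -0.003
```

View pics/sa3.png

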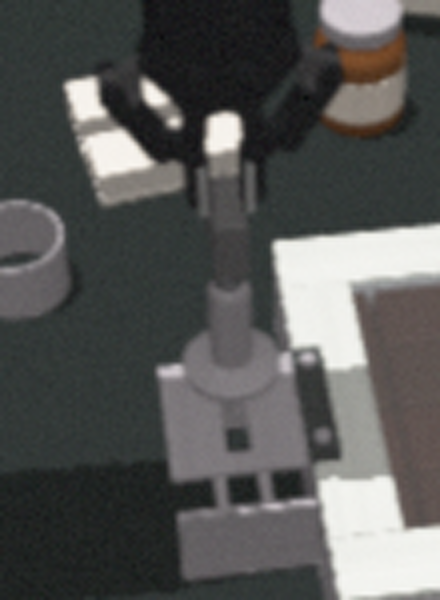

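View pics/ta3.png

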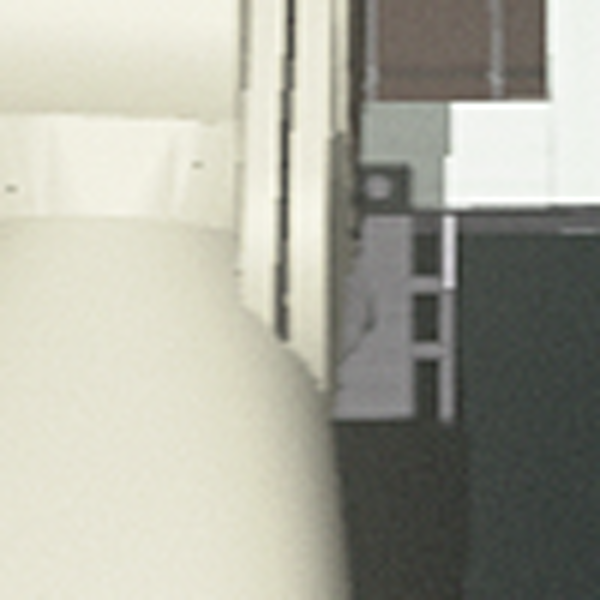

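```bash
python3 - <<'E'
from h import *
def u(a,b,x0=200,y0=110,k=4): return (x0+(a+.5)/k-.5,y0+(b+.5)/k-.5)
print('foot',plane('side',*u(230,363),.134))
for b,z in((295,.131+.065),(320,.131+.045)): print('tube mid col',plane('side',*u(229.5,b),z))
print('handle bottom mid',plane('side',*u(230,290),.1312+.072))
crop('pics/side3.png','pics/sc3.png',225,170,70,70,8)
E
```

```text
foot [ 0.49875577 -0.01600465  0.134     ]
tube mid col [ 0.50033883 -0.01850034  0.196     ]
tube mid col [ 0.49951318 -0.01962933  0.176     ]
handle bottom mid [ 0.50054888 -0.02149913  0.2032    ]
```

View pics/sc3.png

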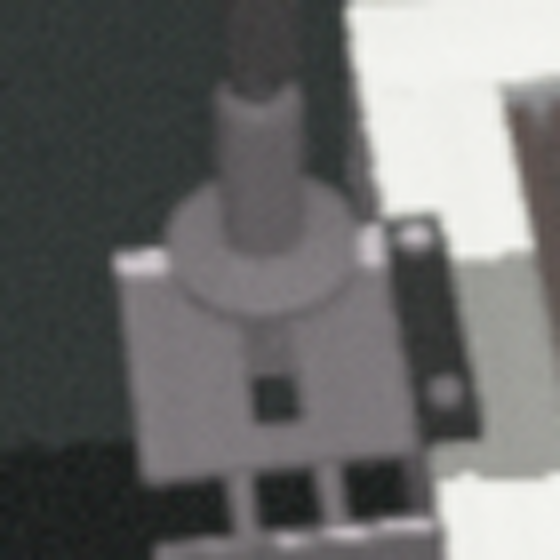

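The side crop shows the foot over the plate, with foot, tube and slot in line in x to about 1 mm. Next I lower it and feel for the slot.

{"name": "carry_out", "arguments": {
  "moves": [
    [0, 0, 0.1, 0, -1],
    [0, 0, 0.2, 0, -1],
    [0, 0, 0.27, 0, -1],
    [0, 0, 0.3, 0, -1],
    [0, 0, 0.32, 0, -1],
    [0, 0, 0.34, 0, -1],
    [0, 0, 0.36, 0, -1],
    [0, 0, 0.36, 0, -1]
  ]
}}

```text
clock: 6.85
eef_pos: [0.5022, -0.0152, 0.2214]
tool_rot: [0.001, 1.0, -0.0, -0.0]
ft_force: [-0.3, -1.0, -2.5]
grip_width: 0.0171
```

```bash
python3 - <<'E'
from h import *
go(.5005,-.0165,.256,180)
cv2.imwrite("pics/side4.png",cv2.cvtColor(imaging.camera('side'),cv2.COLOR_RGB2BGR))
crop('pics/side4.png','pics/sc4.png',225,170,70,70,8)
E
```

```text
t 6.85 pos [ 0.5022 -0.0152  0.2214] psi 179.91 tilt [-0. -0.] q [-0.03  0.25  0.01  1.33 -0.   -1.6 ] F [-0.3 -1.  -2.5] w 0.0171
shift units [ 0.017 -0.014 -0.346] roll -0.001
```

View pics/sc4.png

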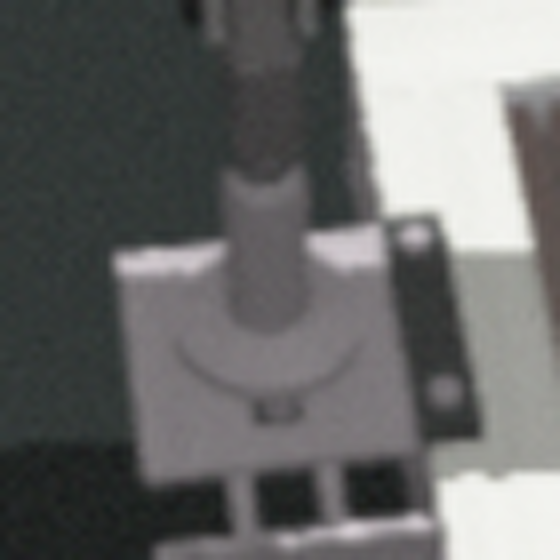

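{"name": "carry_out", "arguments": {
  "moves": [
    [0, 0, 0.03, 0, -1],
    [0, 0, 0.05, 0, -1],
    [0, 0, 0.07, 0, -1],
    [0, 0, 0.07, 0, -1]
  ]
}}

```text
clock: 7.3
eef_pos: [0.502, -0.0152, 0.2141]
tool_rot: [0.001, 1.0, 0.0, -0.0]
ft_force: [-0.3, -0.3, -2.1]
grip_width: 0.0172
```

```bash
python3 - <<'E'
from h import *
go(.5005,-.0165,.256,180)
cv2.imwrite("pics/side5.png",cv2.cvtColor(imaging.camera('side'),cv2.COLOR_RGB2BGR))
crop('pics/side5.png','pics/sc5.png',225,170,70,70,8)
E
```

```text
t 7.3 pos [ 0.502  -0.0152  0.2141] psi 179.91 tilt [-0.0007  0.0001] q [-0.03  0.25 -0.01  1.31  0.   -1.6 ] F [-0.3 -0.3 -2.1] w 0.0172
shift units [ 0.015 -0.013 -0.419] roll -0.001
```

View pics/sc5.png

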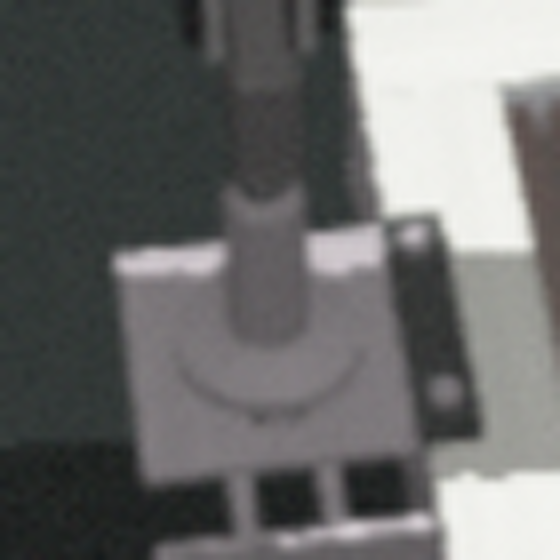

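{"name": "carry_out", "arguments": {
  "moves": [
    [0, 0, 0.03, 0, -1],
    [0, 0, 0.06, 0, -1],
    [0, 0, 0.09, 0, -1],
    [0, 0, 0.12, 0, -1],
    [0, 0, 0.15, 0, -1],
    [0, 0, 0.15, 0, -1]
  ]
}}

```text
clock: 7.95
eef_pos: [0.5023, -0.0152, 0.1998]
tool_rot: [0.001, 1.0, -0.0, 0.0]
ft_force: [-1.7, 0.3, 4.6]
grip_width: 0.0171
```

{"name": "carry_out", "arguments": {
  "moves": [
    [0, 0, 0.03, 0, -1],
    [0, 0, 0.06, 0, -1],
    [0, 0, 0.09, 0, -1],
    [0, 0, 0.11, 0, -1],
    [0, 0, 0.11, 0, -1],
    [0, 0, 0.11, 0, -1]
  ]
}}

```text
clock: 8.55
eef_pos: [0.5027, -0.0152, 0.1901]
tool_rot: [0.001, 1.0, -0.0, 0.001]
ft_force: [-2.1, 0.7, 8.4]
grip_width: 0.0173
```

```bash
python3 - <<'E'
from h import *
go(.5005,-.0165,.186,180)
cv2.imwrite("pics/side6.png",cv2.cvtColor(imaging.camera('side'),cv2.COLOR_RGB2BGR))
crop('pics/side6.png','pics/sc6.png',225,160,70,80,7)
E
```

```text
t 8.55 pos [ 0.5027 -0.0152  0.1901] psi 179.9 tilt [ 0.0023 -0.0002] q [-0.03  0.26 -0.06  1.25 -0.   -1.6 ] F [-2.1  0.7  8.4] w 0.0173
shift units [ 0.022 -0.013  0.041] roll -0.001
```

View pics/sc6.png

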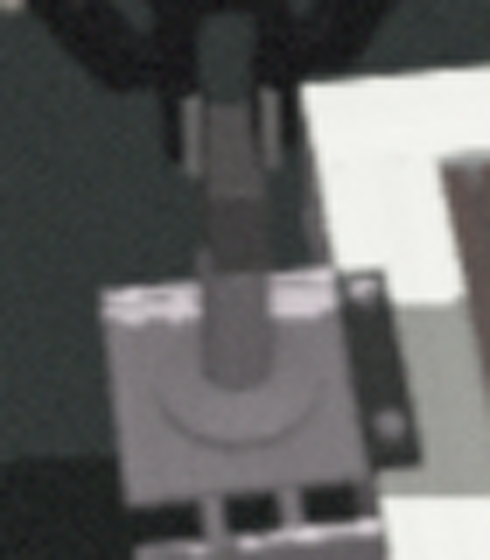

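{"name": "carry_out", "arguments": {
  "moves": [
    [0.01, 0, 0.02, 0, -1],
    [0.01, 0, 0.04, 0, -1],
    [0.01, 0, 0.045, 0, -1],
    [0.01, 0, 0.045, 0, -1],
    [0.01, 0, 0.045, 0, -1]
  ]
}}

```text
clock: 9.1
eef_pos: [0.5021, -0.0153, 0.1862]
tool_rot: [0.001, 1.0, -0.0, 0.002]
ft_force: [-2.5, -0.3, 11.5]
grip_width: 0.017
```

```bash
python3 - <<'E'
from h import *
go(.5005,-.0165,.186,180)
E
```

```text
t 9.1 pos [ 0.5021 -0.0153  0.1862] psi 179.9 tilt [ 0.0036 -0.0003] q [-0.03  0.26 -0.07  1.24 -0.   -1.6 ] F [-2.5 -0.3 11.5] w 0.017
shift units [ 0.016 -0.012  0.001] roll -0.001
```

{"name": "carry_out", "arguments": {
  "moves": [
    [0.01, 0, 0.01, 0, -1],
    [0.01, 0, 0.01, 0, -1],
    [0.01, 0, 0.01, 0.08, -1],
    [0.01, 0, 0.01, 0.16, -1],
    [0.01, 0, 0.01, 0.24, -1],
    [0.01, 0, 0.01, 0.32, -1],
    [0.01, 0, 0.01, 0.32, -1]
  ]
}}

```text
clock: 9.8
eef_pos: [0.5028, -0.0152, 0.1858]
tool_rot: [0.25, 0.968, 0.001, 0.003]
ft_force: [0.2, 0.1, 11.0]
grip_width: 0.0174
```

```bash
python3 - <<'E'
from h import *
go(.5005,-.0165,.186,90)
print(bot.get_obs()['ft_torque'])
E
```

```text
t 9.8 pos [ 0.5028 -0.0152  0.1858] psi 150.99 tilt [ 0.0072 -0.0002] q [-0.03  0.26 -0.07  1.23 -0.   -1.09] F [ 0.2  0.1 11. ] w 0.0174
shift units [ 0.013 -0.022 -0.002] roll 0.678
[ 0.0029033  -0.01596731 -0.10080908]
```

{"name": "carry_out", "arguments": {
  "moves": [
    [0, 0, 0, 0.08, -1],
    [0, 0, 0, 0.16, -1],
    [0, 0, 0, 0.24, -1],
    [0, 0, 0, 0.32, -1],
    [0, 0, 0, 0.4, -1],
    [0, 0, 0, 0.48, -1],
    [0, 0, 0, 0.56, -1],
    [0, 0, 0, 0.63, -1],
    [0, 0, 0, 0.68, -1],
    [0, 0, 0, 0.68, -1],
    [0, 0, 0, 0.68, -1]
  ]
}}

```text
clock: 10.9
eef_pos: [0.5028, -0.0153, 0.1858]
tool_rot: [0.708, 0.706, 0.002, 0.003]
ft_force: [0.2, -0.5, 10.7]
grip_width: 0.0171
```

```bash
python3 - <<'E'
from h import *
go(.5005,-.0165,.194,90)
print(bot.get_obs()['ft_torque'])
for n in("top","side"):cv2.imwrite(f"pics/{n}7.png",cv2.cvtColor(imaging.camera(n),cv2.COLOR_RGB2BGR))
crop('pics/side7.png','pics/sc7.png',225,160,70,80,7)
E
```

```text
t 10.9 pos [ 0.5028 -0.0153  0.1858] psi 89.9 tilt [ 0.0072 -0.0005] q [-0.03  0.26 -0.07  1.23 -0.   -0.03] F [ 0.2 -0.5 10.7] w 0.0171
shift units [-0.012 -0.022 -0.082] roll -0.001
[-0.0999449  -0.02091718  0.00828276]
```

View pics/sc7.png

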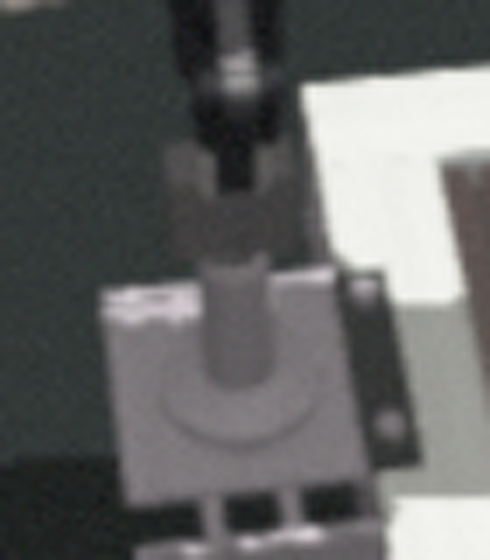

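{"name": "carry_out", "arguments": {
  "moves": [
    [0, 0, -0.02, 0, -1],
    [0, 0, -0.04, 0, -1],
    [0, 0, -0.06, 0, -1],
    [0, 0, -0.07, 0, -1],
    [0, 0, -0.07, 0, -1],
    [0, 0, -0.07, 0, -1]
  ]
}}

```text
clock: 11.6
eef_pos: [0.5027, -0.0153, 0.1922]
tool_rot: [0.708, 0.707, 0.002, 0.002]
ft_force: [1.8, 0.1, 8.1]
grip_width: 0.0175
```

```bash
python3 - <<'E'
from h import *
go(.5005,-.0165,.194,90)
print(bot.get_obs()['ft_torque'])
E
```

```text
t 11.6 pos [ 0.5027 -0.0153  0.1922] psi 89.91 tilt [ 0.0065 -0.0004] q [-0.03  0.26 -0.06  1.25 -0.   -0.03] F [1.8 0.1 8.1] w 0.0175
shift units [-0.012 -0.022 -0.018] roll -0.001
[-0.09246988 -0.20681565  0.01162797]
```

{"name": "carry_out", "arguments": {
  "moves": [
    [0, 0, -0.01, 0, -1],
    [0, 0, -0.01, 0, -1],
    [0, 0, -0.01, 0, -1]
  ]
}}

```text
clock: 11.9
eef_pos: [0.5026, -0.0153, 0.1931]
tool_rot: [0.708, 0.707, 0.002, 0.002]
ft_force: [2.2, -0.5, 7.4]
grip_width: 0.0173
```

{"name": "carry_out", "arguments": {
  "moves": [
    [0, 0, -0.01, 0, -1],
    [0, 0, -0.01, 0, -1],
    [0, 0, -0.01, 0, -1]
  ]
}}

```text
clock: 12.2
eef_pos: [0.5026, -0.0153, 0.194]
tool_rot: [0.708, 0.707, 0.002, 0.002]
ft_force: [1.5, -0.9, 7.6]
grip_width: 0.0169
```

```bash
python3 - <<'E'
from h import *
go(.5005,-.0165,.194,90)
print(bot.get_obs()['ft_torque'])
cv2.imwrite("pics/side8.png",cv2.cvtColor(imaging.camera('side'),cv2.COLOR_RGB2BGR))
crop('pics/side8.png','pics/sc8.png',225,160,70,80,7)
E
```

```text
t 12.2 pos [ 0.5026 -0.0153  0.194 ] psi 89.91 tilt [ 0.0062 -0.0005] q [-0.03  0.26 -0.05  1.26 -0.   -0.03] F [ 1.5 -0.9  7.6] w 0.0169
shift units [-0.012 -0.021  0.   ] roll -0.001
[-0.1981732  -0.18792042  0.0117121 ]
```

View pics/sc8.png

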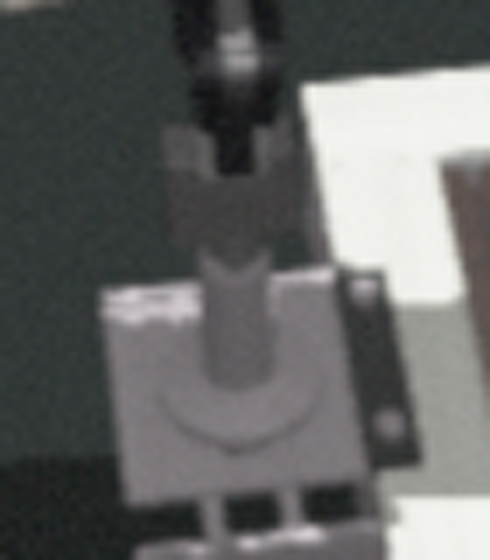

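{"name": "carry_out", "arguments": {
  "moves": [
    [0, 0, -0.01, 0, -1],
    [0, 0, -0.01, 0, -1],
    [0, 0, -0.01, 0, -1]
  ]
}}

```text
clock: 12.55
eef_pos: [0.5022, -0.0153, 0.1945]
tool_rot: [0.708, 0.707, 0.002, 0.002]
ft_force: [1.9, -1.5, 7.1]
grip_width: 0.0171
```

{"name": "carry_out", "arguments": {
  "moves": [
    [0, 0, -0.01, 0, -1],
    [0, 0, -0.01, 0, -1],
    [0, 0, -0.01, 0, -1]
  ]
}}

```text
clock: 12.85
eef_pos: [0.5011, -0.0153, 0.1945]
tool_rot: [0.708, 0.706, 0.001, 0.001]
ft_force: [3.2, -1.0, 3.9]
grip_width: 0.0174
```

{"name": "carry_out", "arguments": {
  "moves": [
    [0, 0.01, -0.01, 0, -1],
    [0, 0.01, -0.01, 0, -1],
    [0, 0.01, -0.01, 0, -1]
  ]
}}

```text
clock: 13.15
eef_pos: [0.5012, -0.0152, 0.1946]
tool_rot: [0.708, 0.707, -0.0, -0.0]
ft_force: [3.6, -1.0, 0.7]
grip_width: 0.0172
```

```bash
python3 - <<'E'
from h import *
go(.5005,-.0165,.194,90)
cv2.imwrite("pics/side9.png",cv2.cvtColor(imaging.camera('side'),cv2.COLOR_RGB2BGR))
crop('pics/side9.png','pics/sc9.png',225,160,70,80,7)
E
```

```text
t 13.15 pos [ 0.5012 -0.0152  0.1946] psi 89.9 tilt [-0.0005 -0.0001] q [-0.03  0.26 -0.05  1.27 -0.   -0.03] F [ 3.6 -1.   0.7] w 0.0172
shift units [-0.013 -0.007  0.006] roll -0.001
```

View pics/sc9.png

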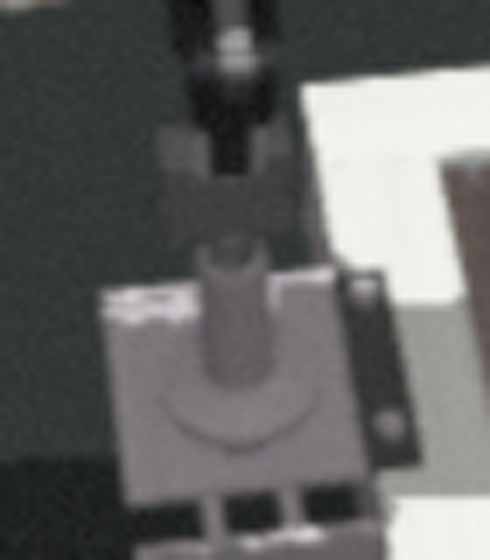

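{"name": "carry_out", "arguments": {
  "moves": [
    [0, 0.015, 0, 0, -1],
    [0, 0.015, 0, 0, -1],
    [0, 0.015, 0, 0, -1]
  ]
}}

```text
clock: 13.5
eef_pos: [0.5023, -0.0152, 0.1947]
tool_rot: [0.708, 0.707, -0.0, -0.0]
ft_force: [1.6, -1.1, -0.3]
grip_width: 0.0171
```

Forces are near zero, so the hook is carrying the spring load. Opening the jaws now.

{"name": "carry_out", "arguments": {
  "moves": [
    [0, 0, 0, 0, 0],
    [0, 0, 0, 0, 0.5],
    [0, 0, 0, 0, 1],
    [0, 0, 0, 0, 1],
    [0, 0, 0, 0, 1],
    [0, 0, 0, 0, 1],
    [0, 0, 0, 0, 1],
    [0, 0, 0, 0, 1]
  ]
}}

```text
clock: 14.3
eef_pos: [0.5027, -0.0151, 0.195]
tool_rot: [0.708, 0.707, 0.0, -0.0]
ft_force: [0.6, -0.7, -0.4]
grip_width: 0.0852
```

{"name": "carry_out", "arguments": {
  "moves": [
    [0, 0, -0.1, 0, 1],
    [0, 0, -0.3, 0, 1],
    [0, 0, -0.6, 0, 1],
    [0, 0, -0.9, 0, 1],
    [0, 0, -0.9, 0, 1]
  ]
}}

```text
clock: 14.8
eef_pos: [0.5051, -0.0152, 0.2904]
tool_rot: [0.708, 0.707, 0.003, 0.003]
ft_force: [-0.5, 0.6, 0.1]
grip_width: 0.0852
```

{"name": "carry_out", "arguments": {
  "moves": [
    [0, -0.3, -0.2, 0, 1],
    [0, -0.7, -0.4, 0, 1],
    [0, -1, -0.4, 0, 1],
    [0, -1, -0.4, 0, 1]
  ]
}}

```text
clock: 15.2
eef_pos: [0.3998, -0.015, 0.3263]
tool_rot: [0.708, 0.706, 0.0, 0.0]
ft_force: [0.6, 0.4, 0.2]
grip_width: 0.0858
```

{"name": "carry_out", "arguments": {
  "moves": [
    [0.3, 0, 0, 0, 1],
    [0.7, 0, 0, 0, 1],
    [1, 0, 0, 0, 1],
    [1, 0, 0, 0, 1]
  ]
}}

```text
clock: 15.6
eef_pos: [0.4032, 0.0877, 0.3245]
tool_rot: [0.706, 0.708, 0.0, -0.0]
ft_force: [-0.4, 0.2, 0.1]
grip_width: 0.0856
```

{"name": "carry_out", "arguments": {
  "moves": [
    [0.3, 0, 0, 0, 1],
    [0.7, 0, 0, 0, 1],
    [1, 0, 0, 0, 1],
    [1, 0, 0, 0, 1]
  ]
}}

```text
clock: 16.0
eef_pos: [0.4035, 0.1872, 0.3242]
tool_rot: [0.706, 0.708, -0.0, -0.0]
ft_force: [-0.7, -0.6, -0.7]
grip_width: 0.0855
```

```bash
python3 - <<'E'
from h import *
go(.5005,-.0165,.194,90)
for n in("top","side"):cv2.imwrite(f"pics/{n}10.png",cv2.cvtColor(imaging.camera(n),cv2.COLOR_RGB2BGR))
crop('pics/side10.png','pics/sc10.png',225,160,70,80,7)
crop('pics/top10.png','pics/tc10.png',215,185,90,80,7)
E
```

```text
t 16.0 pos [0.4035 0.1872 0.3242] psi 90.13 tilt [-0.0009  0.0002] q [0.43 0.11 0.1  1.57 0.   0.43] F [-0.7 -0.6 -0.7] w 0.0855
shift units [-2.04   0.967  1.301] roll 0.001
```

View pics/sc10.png

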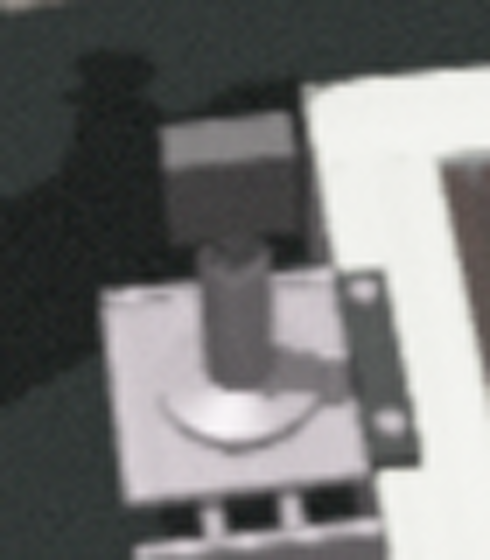

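View pics/tc10.png

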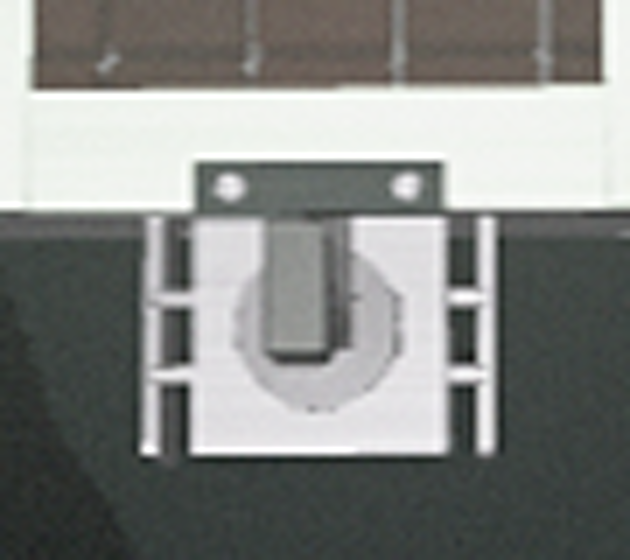

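View pics/top10.png

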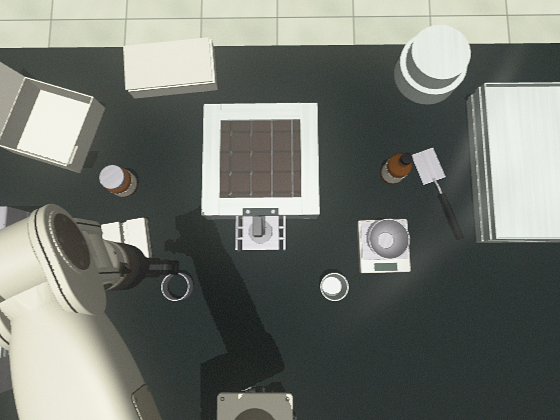

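```bash
python3 - <<'E'
from h import *
def T(a,b): return (215+(a+.5)/7-.5,185+(b+.5)/7-.5)
def S(a,b): return (225+(a+.5)/7-.5,160+(b+.5)/7-.5)
# handle top centre: top corners, side corners
th=np.mean([T(265,222),T(326,222),T(328,352),T(267,350)],0)
sh=np.mean([S(160,128),S(289,112),S(298,155),S(166,167)],0)
print('handle top',tri(th,sh))
# foot circle centre
print('foot top @.084',plane('top',*T(318,328),.084))
# plate corners near front
print('plate L front',tri(T(190,456),S(103,290)),'R front',tri(T(449,456),S(127,505)),'R rear',tri(T(449,215),S(373,477)))
# before, same plate corners
t=lambda a,b:(220+(a+.5)/9-.5,195+(b+.5)/9-.5); s=lambda a,b:(230+(a+.5)/8-.5,185+(b+.5)/8-.5)
print('before',tri(t(201,493),s(75,135)),tri(t(531,493),s(104,360)),tri(t(529,186),s(382,332)))
E
```

```text
handle top (array([ 0.50209445, -0.01644925,  0.2063492 ]), np.float64(0.0015205485452109795))
foot top @.084 [ 0.50236825 -0.01618058  0.084     ]
plate L front (array([0.45597902, 0.02898948, 0.08879149]), np.float64(8.698441431220971e-05)) R front (array([ 0.45619008, -0.06338209,  0.07730067]), np.float64(0.0009630139141822355)) R rear (array([ 0.54382407, -0.06336682,  0.07772728]), np.float64(0.0010056944953288891))
before (array([0.4559795 , 0.02858372, 0.08785405]), np.float64(0.0021098229875685017)) (array([ 0.45646393, -0.06313675,  0.08554728]), np.float64(0.0012494928030301528)) (array([ 0.54287173, -0.06251188,  0.0834979 ]), np.float64(0.0015922604542009454))
```

```bash
python3 - <<'E'
from h import *
a=cv2.imread('pics/side0.png')[190:250,232:290];b=cv2.imread('pics/side10.png')[190:250,232:290]
cv2.imwrite('pics/cmp.png',cv2.resize(np.hstack([a,b]),None,fx=6.5,fy=6.5,interpolation=cv2.INTER_CUBIC))
for z in(.078,.080,.085): print(z,proj('side',[.4565,.029,z]),proj('side',[.4565,-.063,z]))
E
```

```text
0.078 [239.76891985 203.74997379] [243.00061239 231.36519406]
0.08 [239.72000754 203.23813446] [242.95349762 230.86379783]
0.085 [239.59717638 201.95277687] [242.83515267 229.60436898]
```

View pics/cmp.png

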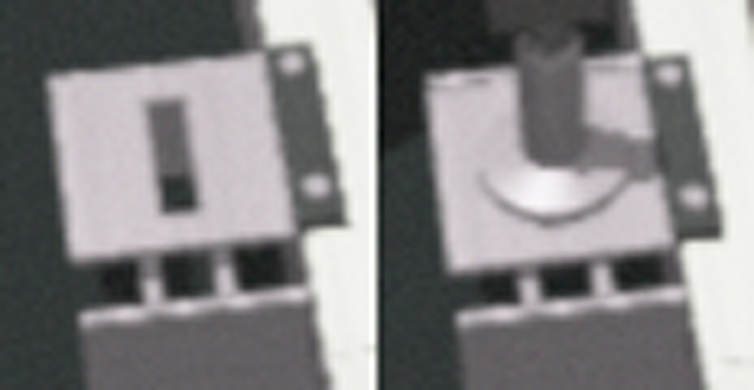

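```bash
python3 -c "
from workcell import order
print(order.job_done())"
```

```text
the job is handed in; nothing more can be done
None
```

I locked the cover down with the clamp and handed the job in at about 16 s on the robot's clock; no verdict was reported. I lifted the clamp off its rest and put the hook through the slot on the first try, with no sign of contact. I pressed the plunger to about 18 mm (about 11 N), turned it 90° and let the spring draw the hook up. I then opened the jaws and moved the arm away.

**Hook:** While I was raising it, the handle stopped about 9 mm into the plunger's travel, and the force on the arm fell to near zero. That fits the hook being held under both posts. I could not see the posts' undersides directly.

**Clamp:** It stands on its own. Top and side views put the handle's top at 206 mm, a plunger reading of about 10 mm. The handle and foot centres agree to within 1 mm, so it is upright, and the T-bar lies along the case's x. Both are within about 2 mm of the slot's centre in x and y.

**Cover:** Two plate corners measured 77–78 mm high, against 84–86 mm before, so it is shut. A third corner gave 89 mm. I put that down to picking the fixed bracket's edge instead of the plate, and the before/after comparison picture supports that.

**Other things:** In the last top view, by eye, the jar, bottle, bowl, spatula, cutter and cup are where they started.

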